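# Slide a flask onto the recessed check scale and print its weight

## Robot

A 7-joint arm with a two-finger parallel gripper is mounted at the origin on the work surface. World frame = base frame: x ahead of the robot, y to its left, z up, the work surface at z = 0. Lengths are in m, angles in rad, forces in N, time in s.
With the tool pointing down it reaches from about 0.425 to 0.825 m from the base axis. Payload 3.6 kg.
Tool frame: the origin (TCP) lies where the fingers leave the gripper's body, on its centre line; the fingertips stand 73 mm ahead of it and the grasp point (between the pads) lies 54 mm ahead of it; x points along the fingers, y is the direction in which the jaws open and shut, and the axes are right-handed (so a half turn about x gives the same grasp; the last joint's range is limited). The gripper opens to 85 mm and grips with 20 to 120 N. Pads are 22 mm wide; open, the fingers measure 114 mm over their backs; the gripper's body (76 mm by 85 mm) begins 54 mm behind the grasp point. The pads swing forward as they close: fully open they stand 13 mm farther back than shut.
Start: joints at [-1.252, 0.615, -0.013, 1.423, 0.008, 1.103, -0.04], TCP at [0.22, 0.612, 0.304] pointing down, gripper open.
Joint ranges: [-3.12, 3.12], [-0.3, 2.06], [-1.34, 1.32], [0.26, 2.42], [-1.36, 4.5], [0.01, 1.98], [-2.84, 2.84]. Speed limits (rad/s): [2.79, 2.79, 3.14, 3.14, 3.14, 3.14, 3.14].

## Interface

Orientations are given as a unit quaternion [x, y, z, w].
In Python, from station import arm, snapshot, camera_info, ticket gives the robot as it stands. Calls block until the motion is done:
- arm.movep(position, orientation): joint-space move of the TCP to a pose.
- arm.line_to(position, velocity=0.15, ori=None): straight line of the TCP; ori=None keeps the orientation; velocity is the mean speed in m/s.
- arm.move_j(angles): joint-space move.
- arm.move_gripper(opening, effort=None): opening from 0.0 (shut) to 1.0 (fully open); effort is the grip in N (None keeps the last); returns when the fingers have stopped.
- arm.pause(seconds).
- arm.ik(position, orientation): joint angles nearest the present ones, or None.
- snapshot(name): name is "scene" or "side" or "wrist"; returns the picture (384x512x3 uint8, blue, green, red); there is no depth.
- camera_info(name): a dict with "fx", "fy", "cx", "cy" (pixels), "R" (3x3) and "t" (3): a world point X has camera coordinates R X + t; the wrist camera has in their place "T_tool_cam" (4x4, takes a point from camera to tool coordinates, whose origin is the TCP and whose axes are the tool frame's). Camera axes: x right, y down, z forward; pixel columns grow to the right and rows downward; lengths in m; the calibration is good to about 2 mm. The wrist camera is an equidistant fisheye: a pixel r from the principal point sees the ray r / f radians off the axis. A picture is of the moment at which its call begins: read the wrist's pose just before it. camera_info takes no time and is no camera call.
A pose or a line that the arm cannot do raises arm.MotionError and nothing moves.
- ticket.finish_job(): hands the job in, once; it reports no verdict.
Readings, each from a call of its own:
- arm.read_time(): time.
- arm.read_joint_positions(): joint angles.
- arm.read_dq(): joint speeds.
- arm.read_effort(): joint torques, N m.
- arm.read_tool_pos(): TCP position.
- arm.read_eef_rot(): TCP orientation.
- arm.read_ft_force(): force on the tool from outside, world axes, zero at the start.
- arm.read_wrist_torque(): the same for the moment, N m.
- arm.read_opening(): opening from 0.0 (shut) to 1.0 (fully open).
Only numpy, scipy, OpenCV 4.12 (cv2) and the standard library are available. Lean on these libraries where they do the work, as an engineer would, in place of code of your own. Each camera call takes 0.05 s, during which the arm holds its last target.

## Task

Weigh the mint-green flask: with fingertips low on its body, gently push it across the bench, standing upright all the way, until it stands wholly on the steel scale plate let into the bench; do not grip it, lift it or let it rock. Then, with your hand off the flask, press the green print key of the scale's indicator all the way down and let it come up again. Leave the yellow and white keys, the black flask and the other things on the bench alone.

Things in the scene. Friction and masses are not known exactly. Their poses are not given: they have to be found in the camera images.
- flask: The flask to weigh: loose, upright, mint green with a black cap. Round body 62 mm in diameter up to 158 mm, cap 48 mm in diameter up to 205 mm, 0.2 to 0.45 kg. Origin: centre of its underside; z up its axis. It stands left (+y) or right (-y) of the plate. Pushed below 40 mm it slides (friction 0.5 to 0.7), higher it may tip. An upright hand's body may strike it above 70 mm: lean the hand.
- flask_black: A bystander: the same flask in black, on the other side of the scale plate. Origin: centre of its underside.
- scale_plate: Square steel weighing plate, 170 x 170 mm, with a dark gap and an aluminium frame (186 mm) round it, let in level with the bench: nothing stands up by 1 mm, things slide onto it freely. Fixed. Origin: its centre, at bench height; x and y axes parallel to its sides. It lies between the two flasks, ahead of the robot.
- indicator: Fixed white console behind the plate, 200 mm wide (y), 131 mm deep (x). In front a flat key deck 42 mm high with three 30 mm square keys 52 mm apart: green, yellow, white, from left to right seen from the robot. Behind the keys (33 mm beyond their middle) a tilted display up to about 85 mm high. Origin: centre of its underside; x points away from the robot.
- print_key_top (a point): Centre of the top face of the green print key, 49 mm above the bench when up. It is pressed straight down.
- print_key (a joint): Travel of the green key: 0 up, 0.005 m fully down. A spring brings it up; it starts to move at 1.5 N and is fully down at 5 N.
- tare_key (a joint): Travel of the yellow key in the middle of the row (52 mm to the right of the green one): 0 up, 0.005 m down. Not to be pressed.
- zero_key (a joint): Travel of the white key at the right end of the row: 0 up, 0.005 m down. Not to be pressed.
- gift_carton: A bystander: loose upright brown carton, 75 x 75 x 220 mm, at the far left. Origin: centre of its underside.
- label_roll: A bystander: loose yellow roll lying flat, 104 mm in diameter, 40 mm high, beside the console at its left. Origin: centre of its underside.
- scanner: A bystander: loose yellow and black pistol-grip barcode scanner lying on its side, about 150 x 170 mm, 50 mm high, at the far right. Origin: on the bench under its body.
- marker: A bystander: loose white and blue marker pen, 134 mm long, 20 mm high, near the robot at the left. Origin: centre of its underside.
- knife: A bystander: loose orange safety knife, 140 x 30 x 20 mm, near the robot at the right. Origin: centre of its underside.

How it is judged:
By the outcome, as a careful person would: the job done as asked, in the order asked, and still so for the second after the job is handed in, with the robot touching nothing.
It also fails if it takes over 58 s, if anything falls off the work surface, if the arm or the gripper's body presses on something with over 40 N, if the wrist force passes 120 N, or if a joint passes its speed limit or range.

## Working session

There is one attempt and no reset: what is moved stays moved. The work goes in short steps, each a Python script; the robot and the scene stay as the last script left them, time stands still between calls to the robot, and variables do not carry over. Pictures are saved under pics/ and viewed, and the job is handed in when it is done.

```bash
ls; mkdir -p pics
python3 - <<'E'
from station import arm, snapshot, camera_info, ticket
import cv2
for n in ("scene","side","wrist"):
    cv2.imwrite(f"pics/{n}0.png",snapshot(n)); 
    c=camera_info(n); print(n,{k:(v.round(4).tolist() if hasattr(v,'round') and not isinstance(v,float) else v) for k,v in c.items()})
print(arm.read_time(),arm.read_tool_pos(),arm.read_eef_rot())
E
```

```text
pics
scene {'fx': 420.0754270169115, 'fy': 420.0754270169115, 'cx': 262.0961594893698, 'cy': 193.77945685577774, 'R': [[-0.8826, 0.4701, 0.0001], [0.2707, 0.5084, -0.8175], [-0.3843, -0.7215, -0.576]], 't': [0.4837, -0.091, 1.2757]}
side {'fx': 490.70159460965715, 'fy': 490.70159460965715, 'cx': 254.2456583749337, 'cy': 195.90390812794917, 'R': [[0.9394, -0.3428, 0.0082], [-0.1848, -0.5263, -0.83], [0.2888, 0.7781, -0.5578]], 't': [-0.5024, 0.1574, 1.0796]}
wrist {'fx': 297.3186396354542, 'fy': 297.3186396354542, 'cx': 253.7355916402223, 'cy': 189.48954154803826, 'T_tool_cam': [[0.0007, -0.3082, 0.9513, -0.0689], [1.0, 0.0003, -0.0007, 0.001], [-0.0, 0.9513, 0.3082, -0.0778], [0.0, 0.0, 0.0, 1.0]]}
0.15 [0.22014802 0.61110564 0.30299738] [ 0.12093033  0.69669092 -0.12233626  0.696442  ]
```

View pics/scene0.png

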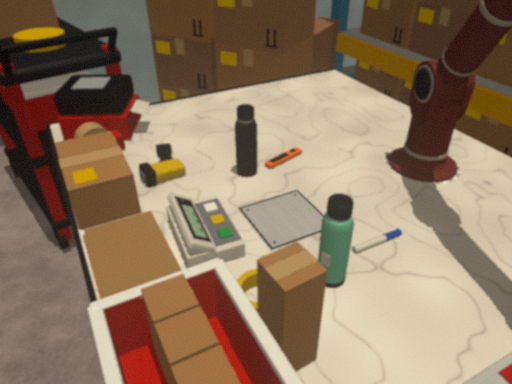

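View pics/side0.png

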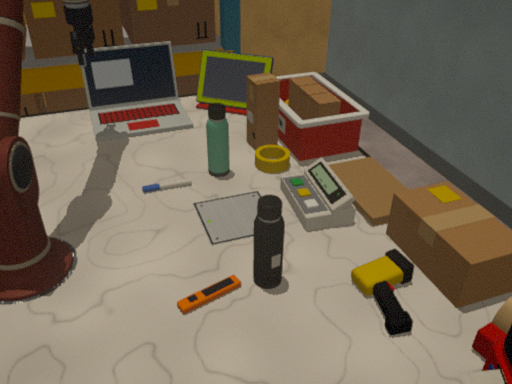

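```bash
cat > h.py <<'E'
import numpy as np, cv2
from station import camera_info
def ray(n,uv):
    c=camera_info(n);R=np.array(c['R']);t=np.array(c['t'])
    uv=np.atleast_2d(uv).astype(float)
    d=np.c_[(uv[:,0]-c['cx'])/c['fx'],(uv[:,1]-c['cy'])/c['fy'],np.ones(len(uv))]
    return -R.T@t, d@R
def plane(n,uv,z):
    o,d=ray(n,uv); return o+d*((z-o[2])/d[:,2])[:,None]
def proj(n,X):
    c=camera_info(n);p=np.atleast_2d(X)@np.array(c['R']).T+np.array(c['t'])
    return np.c_[c['fx']*p[:,0]/p[:,2]+c['cx'],c['fy']*p[:,1]/p[:,2]+c['cy']]
def big(mask):
    k,l,s,c=cv2.connectedComponentsWithStats(mask.astype(np.uint8))
    i=1+np.argmax(s[1:,4]); return l==i
def greenmask(im,win=None):
    h=cv2.cvtColor(im,cv2.COLOR_BGR2HSV)
    return cv2.inRange(h,(65,50,40),(95,255,255))>0
def axis_xy(masks):
    """masks: {cam:mask}. plane through camera centre and vertical axis of each silhouette -> xy"""
    A=[];b=[]
    for n,m in masks.items():
        ys=np.where(m.any(1))[0]; H=len(ys)
        ys=ys[int(.15*H):int(.85*H)]
        mid=np.array([[(np.where(m[y])[0][0]+np.where(m[y])[0][-1])/2,y] for y in ys])
        # vertical plane through camera centre: azimuth of the rays
        o,d=ray(n,mid); a=d[:,:2]/np.linalg.norm(d[:,:2],axis=1)[:,None]
        a=np.median(a,0); nrm=np.array([-a[1],a[0]])/np.linalg.norm(a)
        A.append(nrm); b.append(nrm@o[:2])
    return np.linalg.solve(np.array(A),np.array(b))
E
python3 - <<'E'
from h import *
ms={}
for n in("scene","side"):
    im=cv2.imread(f"pics/{n}0.png"); m=greenmask(im)
    # body = tall comps
    m=big(m); ys,xs=np.where(m); print(n,m.sum(),xs.min(),xs.max(),ys.min(),ys.max()); ms[n]=m
    xy=None
xy=axis_xy(ms);print("flask",xy)
for n in ms:
    for z in(0,.158,.205): print(n,z,proj(n,[*xy,z]).round(1))
out=[]
for n,r in(("scene",(150,180,350,260)),("side",(180,160,370,250))):
    im=cv2.imread(f"pics/{n}0.png");x0,y0,x1,y1=r
    out.append(cv2.resize(im[y0:y1,x0:x1],None,fx=4,fy=4,interpolation=cv2.INTER_CUBIC))
for i,o in enumerate(out): cv2.imwrite(f"pics/crop{i}.png",o)
E
```

```text
scene 1195 321 351 216 282
side 656 207 227 119 172
flask [0.51744353 0.25534726]
scene 0 [[331.3 278. ]]
scene 0.158 [[339.1 219.9]]
scene 0.205 [[341.8 199.9]]
side 0 [[218.6 170.9]]
side 0.158 [[216.7 121.3]]
side 0.205 [[216.1 105.2]]
```

View pics/crop0.png

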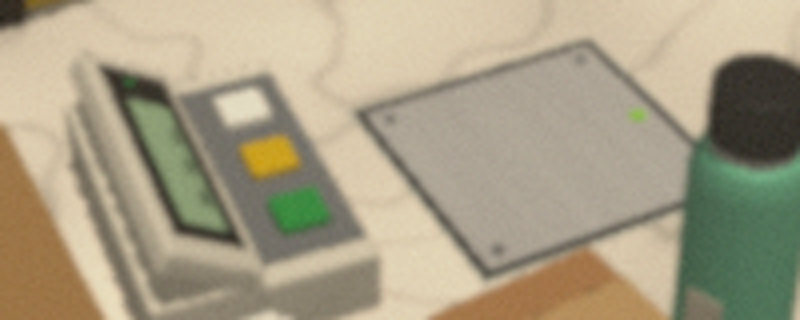

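View pics/crop1.png

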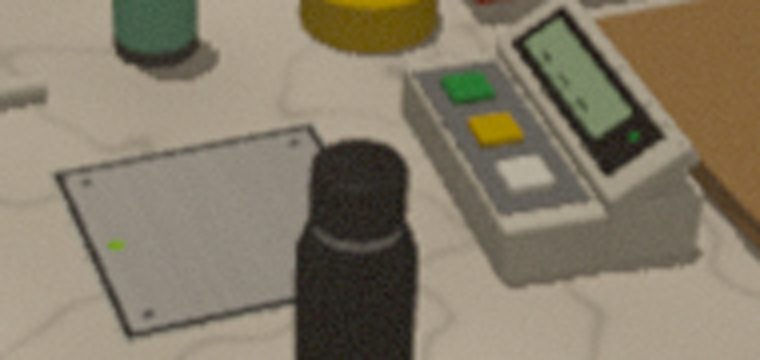

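Run:
```python
from h import *
s=plane("scene",[(240,208),(297.5,190.5),(272,248.25)],0)
d=plane("side",[(195,204.25),(257.5,191.75),(213,243.25)],0)
print(s.round(4).tolist());print(d.round(4).tolist())
L=np.linalg.norm
print(L(s[0]-s[1]),L(s[0]-s[2]),L(s[1]-s[2]),L(d[0]-d[1]),L(d[0]-d[2]),L(d[1]-d[2]))
print("centres",(s[1]+s[2])/2,(d[1]+d[2])/2)
# keys
for n in("scene","side"):
    im=cv2.imread(f"pics/{n}0.png");h=cv2.cvtColor(im,cv2.COLOR_BGR2HSV)
    r=(205,220,240,245) if n=="scene" else (285,172,310,190)
    x0,y0,x1,y1=r
    g=cv2.inRange(h,(45,100,50),(80,255,255)); w=np.zeros_like(g);w[y0:y1,x0:x1]=g[y0:y1,x0:x1]
    m=big(w);ys,xs=np.where(m);print(n,m.sum(),xs.mean(),ys.mean(),plane(n,[(xs.mean(),ys.mean())],.048))
    # yellow
    g=cv2.inRange(h,(15,120,80),(30,255,255)); w=np.zeros_like(g)
    r=(205,205,230,228) if n=="scene" else (292,183,315,202)
    x0,y0,x1,y1=r;w[y0:y1,x0:x1]=g[y0:y1,x0:x1]
    m=big(w);ys,xs=np.where(m);print(n,'yellow',m.sum(),plane(n,[(xs.mean(),ys.mean())],.048))
    # others
# black flask
for n,uv in(("scene",[(246,105)]),("side",[(269,200)])): print(n,plane(n,uv,.205))
print('carton top',plane("scene",[(292,259)],.22), plane("side",[(263,80)],.22))
print('roll', plane("side",[(272,154)],.04))
print('marker', plane("scene",[(357,248),(400,233)],.01))
```

```text
[[0.5822, -0.0582, 0.0], [0.4075, -0.0559, 0.0], [0.5835, 0.1152, 0.0]]
[[0.4108, 0.1132, -0.0], [0.5861, 0.1147, 0.0], [0.4108, -0.0568, 0.0]]
0.17466843415752545 0.17344012384061147 0.2454265014423787 0.1753472143736484 0.1700085999826043 0.2452740391641323
centres [0.49552713 0.02967094 0.        ] [4.98483299e-01 2.89760115e-02 5.55111512e-17]
scene 106 224.3679245283019 232.0943396226415 [[0.67790758 0.06403861 0.048     ]]
scene yellow 123 [[0.6739592  0.01240668 0.048     ]]
side 75 296.68 181.56 [[0.67469134 0.05825402 0.048     ]]
side yellow 98 [[0.67042673 0.00726    0.048     ]]
scene [[ 0.48136571 -0.21722545  0.205     ]]
side [[ 0.48654835 -0.21001971  0.205     ]]
carton top [[0.68800063 0.35768408 0.22      ]] [[0.68847519 0.3519498  0.22      ]]
roll [[0.67415774 0.23162488 0.04      ]]
marker [[0.4180766  0.21470075 0.01      ]
 [0.29490979 0.221095   0.01      ]]
```

```bash
cat >> h.py <<'E'
from scipy.spatial.transform import Rotation as Ro
def quat(a,s=1,yaw=0):
    """tool x = (0,-sin a,-cos a) , tool y = s*world x, turned by yaw about z"""
    x=np.array([0,-np.sin(a),-np.cos(a)]);y=np.array([s,0,0.])
    R=np.c_[x,y,np.cross(x,y)]
    return Ro.from_euler('z',yaw).as_matrix()@R
def q(R): return Ro.from_matrix(R).as_quat()
E
python3 - <<'E'
from h import *
from station import arm
print(Ro.from_quat(arm.read_eef_rot()).as_matrix().round(2).tolist())
for s in(1,-1):
  for a in(35,42,50):
    R=quat(np.radians(a),s); 
    for nm,tip in(("hi",(.515,.36,.2)),("lo",(.515,.345,.016)),("end",(.497,.06,.016))):
        p=np.array(tip)-.073*R[:,0]; j=arm.ik(p,q(R)); print(s,a,nm,p.round(3),None if j is None else np.round(j,2))
for yaw in(0,90,180,-90):
    R=quat(0,1,np.radians(yaw)); j=arm.ik([.676,.061,.049+.073],q(R)); print('key',yaw,'camdir',(-R[:,2]).round(1),None if j is None else np.round(j,2))
E
```

```text
[[-0.0, 0.34, 0.94], [-0.0, 0.94, -0.34], [-1.0, -0.0, -0.0]]
1 35 hi [0.515 0.402 0.26 ] [-1.06  0.89  0.49  1.21  0.1   1.5  -0.68]
1 35 lo [0.515 0.387 0.076] [-1.04  1.08  0.44  1.35  0.06  1.19 -0.76]
1 35 end [0.497 0.102 0.076] [-0.82  0.94  0.55  1.93  0.2   0.63 -0.59]
1 42 hi [0.515 0.409 0.254] [-1.08  0.95  0.51  1.15  0.15  1.6  -0.69]
1 42 lo [0.515 0.394 0.07 ] [-1.06  1.15  0.48  1.27  0.09  1.31 -0.78]
1 42 end [0.497 0.109 0.07 ] [-0.88  1.    0.58  1.89  0.25  0.7  -0.68]
1 50 hi [0.515 0.416 0.247] [-1.1   1.02  0.54  1.08  0.2   1.7  -0.69]
1 50 lo [0.515 0.401 0.063] [-1.09  1.22  0.51  1.18  0.13  1.44 -0.8 ]
1 50 end [0.497 0.116 0.063] [-0.93  1.08  0.61  1.85  0.31  0.8  -0.76]
-1 35 hi [0.515 0.402 0.26 ] [-0.64  0.88 -0.42  1.19  0.63  1.69  2.03]
-1 35 lo [0.515 0.387 0.076] [-0.65  1.06 -0.34  1.33  0.67  1.39  1.9 ]
-1 35 end [0.497 0.102 0.076] [-0.36  0.87 -0.2   1.91  0.88  0.94  1.89]
-1 42 hi [0.515 0.409 0.254] [-0.69  0.93 -0.4   1.13  0.68  1.81  2.02]
-1 42 lo [0.515 0.394 0.07 ] [-0.69  1.12 -0.34  1.25  0.71  1.53  1.89]
-1 42 end [0.497 0.109 0.07 ] [-0.4   0.92 -0.21  1.88  0.91  1.07  1.83]
-1 50 hi [0.515 0.416 0.247] [-0.83  0.98 -0.13  1.07  0.6   1.85  2.13]
-1 50 lo [0.515 0.401 0.063] [-0.72  1.19 -0.35  1.16  0.75  1.68  1.89]
-1 50 end [0.497 0.116 0.063] [-0.44  0.99 -0.22  1.83  0.94  1.21  1.78]
key 0 camdir [-0.  1. -0.] [-0.29  0.87  0.32  1.51 -0.33  0.81  0.15]
key 90 camdir [-1.  0. -0.] [-0.08  0.85 -0.07  1.5   0.07  0.79  1.39]
key 180 camdir [-0. -1. -0.] [ 0.14  0.9  -0.49  1.49  0.5   0.88  2.63]
key -90 camdir [ 1.  0. -0.] [-0.47  0.95  0.67  1.51 -0.69  0.92 -1.15]
```

View pics/wrist0.png

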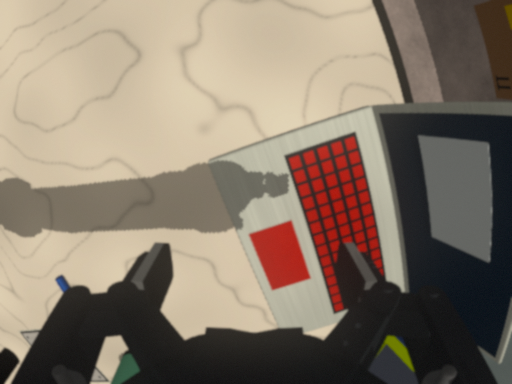

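Run:
```python
from h import *
print(plane("side",[(92,130),(190,122),(177,98),(198,107),(256,113)],0.01).round(3).tolist())
from station import arm
# path check: interpolate joints -> just preview TCP heights is not available; print ik of hi and delta
R=quat(np.radians(42),1)
print(proj("side",[[.515,.498,0],[.515,.45,0]]).round())
```

```text
[[0.194, 0.628, 0.01], [0.514, 0.582, 0.01], [0.518, 0.802, 0.01], [0.571, 0.695, 0.01], [0.752, 0.578, 0.01]]
[[197. 135.]
 [201. 142.]]
```

Run:
```python
from h import *
from station import arm,snapshot
R=quat(np.radians(42),1); o=q(R)
T=lambda tip:np.array(tip)-.073*R[:,0]
arm.movep(T((.517,.36,.22)),o)
arm.move_gripper(0.4)
arm.line_to(T((.517,.355,.022)),velocity=.12)
print(arm.read_time(),arm.read_tool_pos(),arm.read_opening(),arm.read_ft_force())
for n in("scene","side"):
    cv2.imwrite(f"pics/{n}1.png",snapshot(n))
a=cv2.imread("pics/scene1.png")[150:320,250:450];b=cv2.imread("pics/side1.png")[60:230,140:340]
cv2.imwrite("pics/c1.png",cv2.resize(np.hstack([a,b]),None,fx=2,fy=2))
```

```text
3.9167 [0.51738094 0.40410161 0.07711927] 0.4019158176303249 [-0.2154105  -0.69798694 -0.76818589]
```

View pics/c1.png

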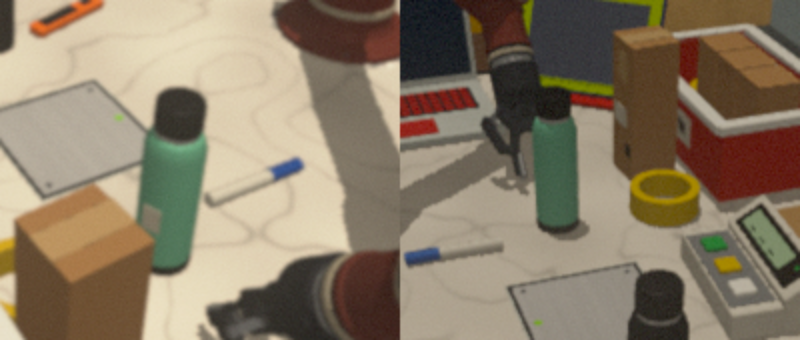

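Run:
```python
from h import *
for n in("scene","side"):print(proj(n,[[.517,.355,.022],[.5,.355,.022],[.534,.355,.022],[.517,.255,0]]).round(1).tolist())
a=cv2.imread("pics/scene1.png")[250:384,300:440];b=cv2.imread("pics/side1.png")[80:180,160:260]
cv2.imwrite("pics/c2.png",cv2.resize(a,None,fx=5,fy=4,interpolation=cv2.INTER_CUBIC))
cv2.imwrite("pics/c3.png",cv2.resize(b,None,fx=6,fy=6,interpolation=cv2.INTER_CUBIC))
```

```text
[[363.1, 303.7], [370.0, 300.4], [356.0, 307.0], [331.4, 277.8]]
[[208.8, 148.8], [203.4, 149.7], [214.2, 147.9], [218.4, 171.0]]
```

View pics/c2.png

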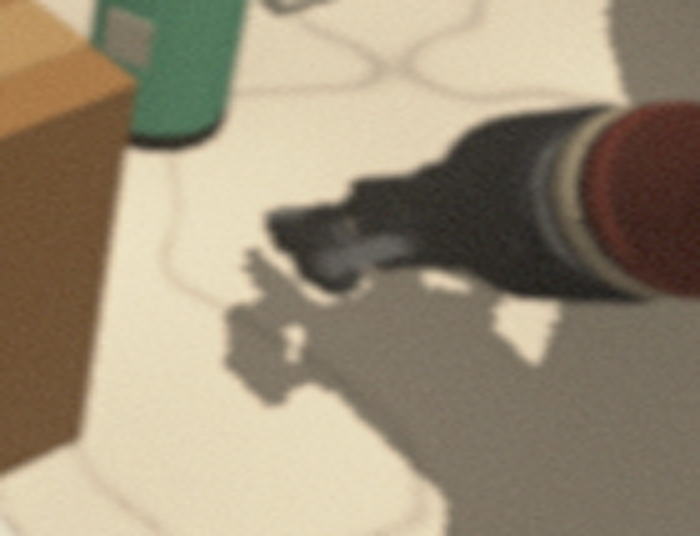

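View pics/c3.png

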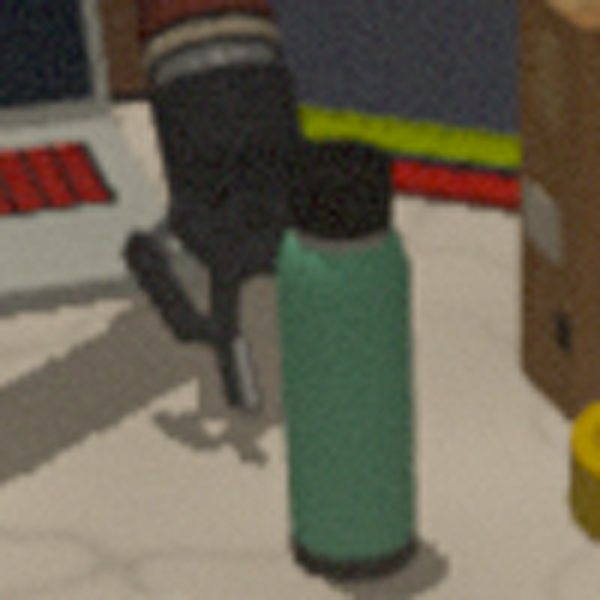

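Run:
```python
from h import *
from station import arm,snapshot
R=quat(np.radians(42),1); o=q(R)
T=lambda tip:np.array(tip)-.073*R[:,0]
arm.line_to(T((.517,.355,.013)),velocity=.05)
print(arm.read_ft_force())
arm.line_to(T((.517,.294,.013)),velocity=.06)
print(arm.read_ft_force())
arm.line_to(T((.515,.26,.013)),velocity=.03)
print(arm.read_ft_force(),arm.read_time())
ms={}
for n in("scene","side"):
    im=snapshot(n);cv2.imwrite(f"pics/{n}2.png",im);ms[n]=big(greenmask(im))
print(axis_xy(ms))
a=cv2.imread("pics/scene2.png")[150:320,250:450];b=cv2.imread("pics/side2.png")[60:230,140:340]
cv2.imwrite("pics/c4.png",cv2.resize(np.hstack([a,b]),None,fx=2,fy=2))
```

```text
[ 0.05589866 -0.46691349  0.04341646]
[-0.48328063 -0.34824706  0.04636868]
[-0.22723768  1.58957517 -0.3475964 ] 6.8
[0.51218802 0.23011362]
```

View pics/c4.png

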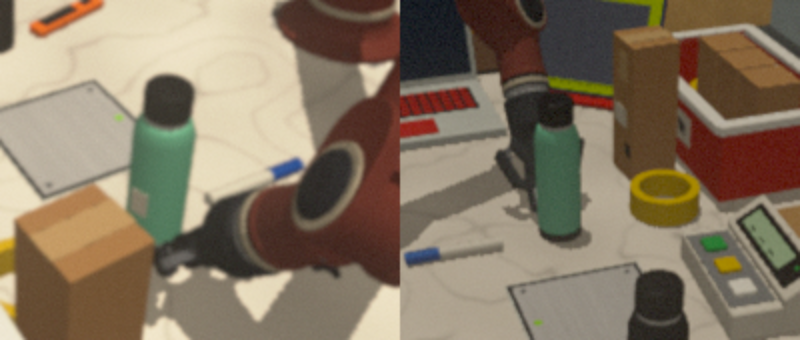

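Run:
```python
from h import *
from station import arm,snapshot
R=quat(np.radians(42),1); o=q(R)
T=lambda tip:np.array(tip)-.073*R[:,0]
def look(k):
    ms={}
    for n in("scene","side"):
        im=snapshot(n);cv2.imwrite(f"pics/{n}{k}.png",im);ms[n]=big(greenmask(im))
    print(axis_xy(ms),arm.read_ft_force(),arm.read_time())
arm.line_to(T((.506,.16,.013)),velocity=.05); look(3)
arm.line_to(T((.498,.068,.013)),velocity=.04); look(4)
a=cv2.imread("pics/scene4.png")[130:320,190:390];b=cv2.imread("pics/side4.png")[60:250,140:340]
cv2.imwrite("pics/c5.png",cv2.resize(np.hstack([a,b]),None,fx=2,fy=2))
```

```text
[0.50291661 0.12885489] [ 0.53088985  0.95410846 -0.56637728] 9.1583
[0.49597642 0.03843928] [ 0.8219905   0.54391106 -0.78384297] 11.7167
```

View pics/c5.png

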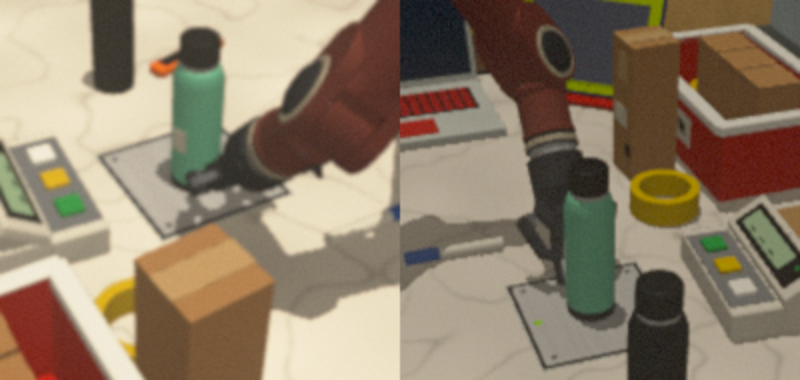

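Run:
```python
from h import *
from station import arm,snapshot,camera_info
R=quat(np.radians(42),1)
T=lambda tip:np.array(tip)-.073*R[:,0]
arm.line_to(T((.501,.12,.014)),velocity=.08)
arm.line_to(T((.505,.18,.28)),velocity=.25)
arm.move_gripper(0.0)
R2=quat(0,1); o2=q(R2)
arm.movep([.676,.075,.33],o2)
arm.line_to([.676,.061,.049+.073+.06],velocity=.15)
p=np.array(arm.read_tool_pos());Rt=Ro.from_quat(arm.read_eef_rot()).as_matrix()
im=snapshot("wrist");cv2.imwrite("pics/wrist5.png",im)
for n in("scene","side"): cv2.imwrite(f"pics/{n}5.png",snapshot(n))
print(p,arm.read_time(),arm.read_ft_force(),arm.read_opening())
# green blob -> ray -> z=.049
h=cv2.cvtColor(im,cv2.COLOR_BGR2HSV)
m=cv2.inRange(h,(45,100,50),(85,255,255))>0
m=big(m);ys,xs=np.where(m);print(m.sum(),xs.mean(),ys.mean(),xs.min(),xs.max(),ys.min(),ys.max())
c=camera_info("wrist");X=np.array(c['T_tool_cam'])
d=np.array([xs.mean()-c['cx'],ys.mean()-c['cy']]);r=np.linalg.norm(d);th=r/c['fx']
v=Rt@X[:3,:3]@np.array([*(np.sin(th)*d/r),np.cos(th)]);ow=p+Rt@X[:3,3]
print(ow+v*(.049-ow[2])/v[2])
a=cv2.imread("pics/scene5.png")[130:290,150:390];b=cv2.imread("pics/side5.png")[90:250,160:400]
cv2.imwrite("pics/c6.png",cv2.resize(np.vstack([a,b]),None,fx=1.8,fy=1.8))
```

```text
[0.67665022 0.06145143 0.18312881] 16.3167 [ 0.1160125  -0.07159484 -1.04255019] -0.0001788867271678609
3046 21.229481286933684 249.5370978332239 0 56 207 307
[0.44276124 0.01100653 0.049     ]
```

View pics/wrist5.png

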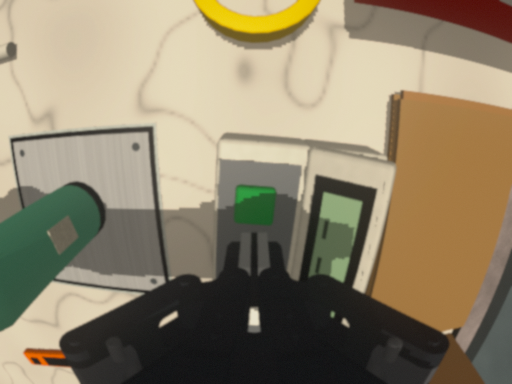

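View pics/c6.png

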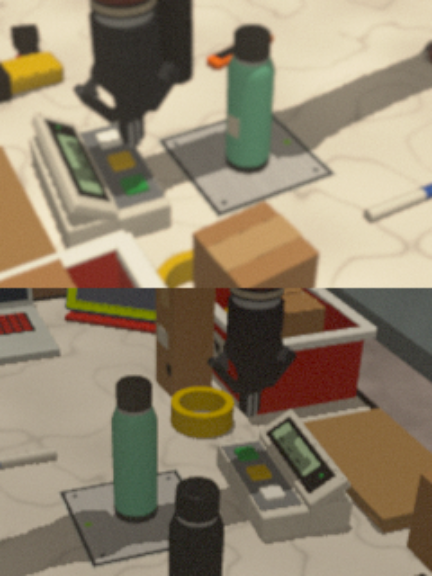

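```bash
cat > wk.py <<'E'
from h import *
def keyw(im,p,Rt):
    c=camera_info("wrist");X=np.array(c['T_tool_cam'])
    h=cv2.cvtColor(im,cv2.COLOR_BGR2HSV);m=cv2.inRange(h,(50,150,50),(70,255,255));m[:,:200]=0;m[:,300:]=0
    m=big(m);ys,xs=np.where(m);print(m.sum(),xs.min(),xs.max(),ys.min(),ys.max())
    ow=p+Rt@X[:3,3]
    def f(u,v_):
        d=np.array([u-c['cx'],v_-c['cy']]);r=np.linalg.norm(d);th=r/c['fx']
        v=Rt@X[:3,:3]@np.array([*(np.sin(th)*d/r),np.cos(th)]);return ow+v*(.049-ow[2])/v[2]
    print(f(xs.mean(),ys.mean()),f(xs.min(),ys.mean()),f(xs.max(),ys.mean()),f(xs.mean(),ys.min()),f(xs.mean(),ys.max()))
E
python3 - <<'E'
from wk import *
from station import arm
keyw(cv2.imread("pics/wrist5.png"),np.array(arm.read_tool_pos()),Ro.from_quat(arm.read_eef_rot()).as_matrix())
E
```

```text
504 237 272 201 223
[0.68179007 0.0557989  0.049     ] [0.66586266 0.05578837 0.049     ] [0.69178286 0.05577082 0.049     ] [0.68173131 0.06587262 0.049     ] [0.68183661 0.04829175 0.049     ]
```

```bash
sed -i 's/(50,150,50),(70,255,255)/(45,90,40),(80,255,255)/; s/m\[:,300:\]=0/m[:,285:]=0/' wk.py
python3 - <<'E'
from wk import *
from station import arm
keyw(cv2.imread("pics/wrist5.png"),np.array(arm.read_tool_pos()),Ro.from_quat(arm.read_eef_rot()).as_matrix())
E
```

```text
1471 234 275 185 224
[0.67868384 0.06296294 0.049     ] [0.66380064 0.06295222 0.049     ] [0.69383068 0.06293562 0.049     ] [0.67867028 0.0780585  0.049     ] [0.67869901 0.04747025 0.049     ]
```

Run:
```python
from h import *
from station import arm,snapshot
x,y=.678,.0625
arm.line_to([x,y,.073+.056],velocity=.08)
f0=np.array(arm.read_ft_force());print(f0)
z=.056
while z>.036:
    z-=.001
    arm.line_to([x,y,.073+z],velocity=.02)
    f=np.array(arm.read_ft_force())-f0;print(round(z,3),np.round(arm.read_tool_pos()[2]-.073,4),f.round(2))
    if f[2]>10: break
arm.pause(.2)
print(np.array(arm.read_ft_force())-f0, arm.read_time())
cv2.imwrite("pics/wrist6.png",snapshot("wrist"))
arm.line_to([x,y,.073+.13],velocity=.08)
arm.line_to([.66,.09,.33],velocity=.2)
arm.pause(.3)
ms={}
for n in("scene","side"):
    im=snapshot(n);cv2.imwrite(f"pics/{n}7.png",im);ms[n]=big(greenmask(im))
cv2.imwrite("pics/wrist7.png",snapshot("wrist"))
print(axis_xy(ms),arm.read_time(),arm.read_ft_force())
a=cv2.imread("pics/scene7.png");b=cv2.imread("pics/side7.png")
cv2.imwrite("pics/c7.png",np.vstack([a[100:384],b[60:344]])[:,:])
```

```text
[ 0.23101672 -0.22751946  0.16852877]
0.055 0.0555 [-0.17 -0.   -0.2 ]
0.054 0.054 [-0.58  0.25  0.02]
0.053 0.0529 [-0.31 -0.36  0.08]
0.052 0.0519 [ 0.13  0.67 -0.18]
0.051 0.0509 [-0.89 -0.17 -0.41]
0.05 0.0499 [-0.52  0.53 -0.5 ]
0.049 0.049 [-0.29  0.3  -0.27]
0.048 0.0482 [-0.86  0.55  0.88]
0.047 0.0472 [-0.56  0.13  2.02]
0.046 0.0461 [-0.65  0.53  2.81]
0.045 0.0451 [-1.79 -0.41  4.41]
0.044 0.0441 [-0.96  0.25  3.91]
0.043 0.0438 [-2.33  0.45  7.89]
0.042 0.0437 [-4.85  1.29 11.08]
[-4.09973951 -0.03151535 11.28535829] 20.8333
[0.49769301 0.04114055] 23.3917 [-1.08532001 -0.22835247 -0.16079241]
```

View pics/c7.png

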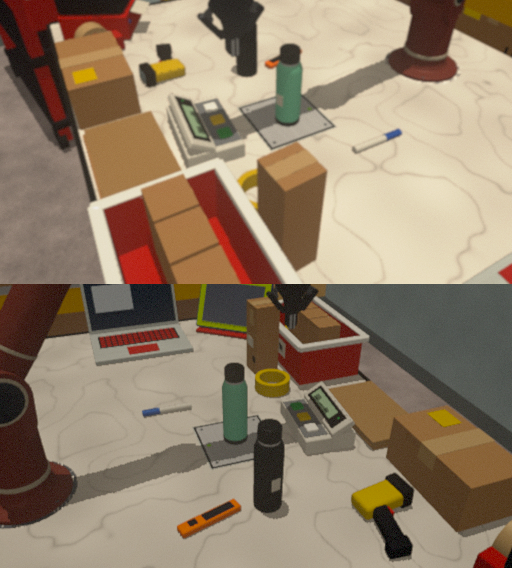

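View pics/wrist7.png

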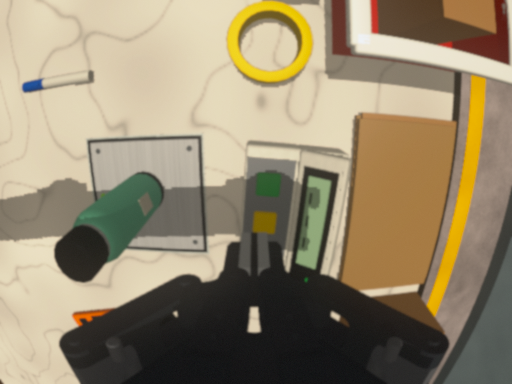

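View pics/wrist6.png

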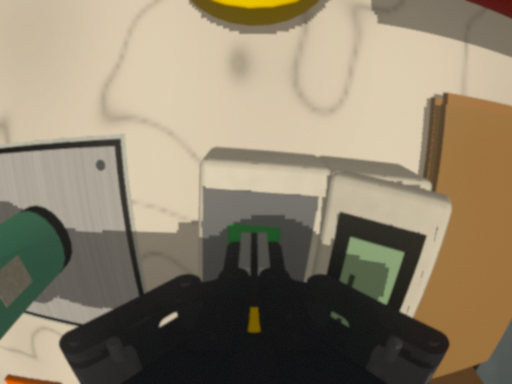

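```bash
python3 -c "
from station import ticket,arm
print(ticket.finish_job(),arm.read_time())"
```

```text
the job is handed in; nothing more can be done
the job is handed in; nothing more can be done
```

The mint-green flask now stands on the scale plate, and the green print key was pressed once after the hand was clear. I handed the job in about 23 s into the 58 s limit.

- **Flask:** I pushed it with the leaned, part-open fingertips at roughly 25 mm height (estimated, not measured). It was upright in every picture I took during and after the push. It ended at about (0.497, 0.040), with the plate centre measured at about (0.497, 0.029). That leaves about 40 mm or more of plate around its base.
- **Print key:** I found it at about (0.679, 0.063) with the wrist camera, and the other two cameras agreed to within about 6 mm. The fingertips went from first contact near 49 mm down to a hard stop at 43.7 mm. The force there was about 11 N, against the 5 N needed for full travel. I then lifted off. The key looks raised in the last pictures, but I had no direct reading of its travel.
- **Other things:** The other keys, the black flask and the rest of the bench look untouched in the last pictures. The hand ended well above everything, with wrist forces near zero.
- **Failed check:** One automatic key-finding result was wrong because it picked up the flask's green instead. I saw this in the picture and fixed it before pressing.

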